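Loosen the grinding balls and jog the shaker at half speed

TASK

Take the stirring rod from its stand, stir the white ceramic balls lying in the shaker's pot right round until they have been shifted from their places, and stand the rod back in its stand, fully down, with every ball still in the pot. Only then press down the spring-loaded paddle at the front of the shaker until it is level (half speed; never all the way down), keep it level for at least three seconds, and finish while still holding it there with the gripper. Do not disturb the small beaker, the rubber stopper or the rubber bulb standing near.

Things in the scene. Friction and masses are not known exactly. Their poses are not given: they have to be found in the camera images.
- shaker: Fixed bench shaker, white housing 120 x 120 mm, its top 45 mm above the bench; origin under the centre of the housing on the bench, +z up, -x is its front, where the paddle sticks out. The pot clamped on top has its rim 104 mm above the bench. Two cheeks beside the paddle's hinge (y = +-25 to +-33 mm, x = -71 to -51 mm) are 82 mm high. A low grey foot reaches 131 mm to the front under the paddle.
- pot_floor (a point): Centre of the inner floor of the open steel pot, 53 mm above the bench, 5 mm behind (+x of) the shaker's origin. The pot is 86 mm wide inside (outside 92 mm) and 51 mm deep inside.
- paddle (a joint): Angle of the spring-loaded jog paddle (rad): 0 at rest, raised 0.22 rad above level; 0.22 = level (half speed); 0.44 = on its lower stop (full speed). Grows as the front end is pressed down; springs back when let go. Pressed 50 mm from the hinge it takes about 4 N to start, 6 N at level and 8.5 N at the stop.
- paddle_pad (a point): Middle of the upper face of the rubber pad (36 x 42 mm) on the paddle, the place to press; it moves with the paddle. It lies 50 mm forward of the hinge along the plate and 6 mm above the plate's middle plane: about 89 mm above the bench at rest, 78 mm when the paddle is level, 67 mm on the stop.
- paddle_hinge (a point): Middle of the paddle's hinge axis, which lies along the shaker's y, 64 mm in front of (-x of) the shaker's origin and 72 mm above the bench. The paddle is an aluminium plate 46 mm wide and 6 mm thick that reaches 70 mm forward (shaker's -x) from it.
- rod_stand: Fixed rod stand: dark foot 72 mm in diameter and 8 mm thick with an upright grey tube, 30 mm outside and 14 mm inside diameter, its open mouth 85 mm above the bench. Origin under its centre on the bench, +z up along the tube.
- rod: Loose stirring rod of 60 g standing upright in the stand's tube. Origin at the lower tip, +z up along the rod: steel shaft 8 mm in diameter with a round end up to z = 75 mm, a collar 24 mm in diameter and 4 mm thick from 75 to 79 mm, then a black handle of square section 16 x 16 mm (sides along the rod's x and y) from 79 to 134 mm. Fully down in the stand, the collar rests on the tube's mouth and the tip is 10 mm above the bench.
- rod_handle (a point): Middle of the rod's square handle, 108 mm above the tip, the place to grasp.
- ball0_center (a point): Centre of a loose white ceramic grinding ball, 14 mm in diameter, 11 g; one of eight that lie in a ring of about 27 mm radius round the middle of the pot's floor at the start, leaving the middle clear
- ball1_center (a point): Centre of a loose white ceramic grinding ball, 14 mm in diameter, 11 g; one of eight that lie in a ring of about 27 mm radius round the middle of the pot's floor at the start, leaving the middle clear
- ball2_center (a point): Centre of a loose white ceramic grinding ball, 14 mm in diameter, 11 g; one of eight that lie in a ring of about 27 mm radius round the middle of the pot's floor at the start, leaving the middle clear
- ball3_center (a point): Centre of a loose white ceramic grinding ball, 14 mm in diameter, 11 g; one of eight that lie in a ring of about 27 mm radius round the middle of the pot's floor at the start, leaving the middle clear
- ball4_center (a point): Centre of a loose white ceramic grinding ball, 14 mm in diameter, 11 g; one of eight that lie in a ring of about 27 mm radius round the middle of the pot's floor at the start, leaving the middle clear
- ball5_center (a point): Centre of a loose white ceramic grinding ball, 14 mm in diameter, 11 g; one of eight that lie in a ring of about 27 mm radius round the middle of the pot's floor at the start, leaving the middle clear
- ball6_center (a point): Centre of a loose white ceramic grinding ball, 14 mm in diameter, 11 g; one of eight that lie in a ring of about 27 mm radius round the middle of the pot's floor at the start, leaving the middle clear
- ball7_center (a point): Centre of a loose white ceramic grinding ball, 14 mm in diameter, 11 g; one of eight that lie in a ring of about 27 mm radius round the middle of the pot's floor at the start, leaving the middle clear
- beaker: Bystander: small glass beaker, 47 mm wide, 58 mm high, origin under its centre; leave it alone.
- stopper: Bystander: red-brown rubber stopper, 33 mm wide, 28 mm high, origin under its centre; leave it alone.
- bulb: Bystander: red rubber pipette bulb lying, 45 x 75 x 45 mm, origin under its centre; leave it alone.
Mind the look-alikes: they are no part of the job. There is more than one size of the rod_stand; the job needs the larger.

How it is judged:
By the outcome, as a careful person would: the job done as asked, in the order asked, and still so for the second after the job is handed in, while the arm keeps its last pose, push and grip.
It also fails if it takes over 72 s, if anything falls off the work surface, if the arm or the gripper's body presses on something with over 40 N, if the wrist force passes 120 N, or if a joint passes its speed limit or range.

ROBOT

A 6-joint arm with a two-finger parallel gripper is mounted at the origin on a cart in front of the work surface, level with it; the furniture and walls round the work are solid. World frame = base frame: x ahead of the robot, y to its left, z up, the work surface at z = 0. Lengths are in m, angles in rad, forces in N, time in s.
With the tool pointing down it reaches from about 0.35 to 0.875 m from the base axis. Payload 4.2 kg.
Tool frame: the origin (TCP) lies midway between the tips of the shut fingers; the grasp point (between the pads) lies 19 mm behind it; z points along the fingers, y is the line along which they close (so a half turn about z gives the same grasp; the last joint's range is limited). The gripper opens to 87 mm and grips with 3 to 60 N. Pads are 19 mm wide; open, the fingers measure 117 mm over their backs; the gripper's body (75 mm by 190 mm) begins 51 mm behind the grasp point.
Start: joints at [-0.91, 0.385, 0.008, 0, -1.194, -0.259], TCP at [0.244, -0.575, 0.223] pointing down, gripper open.
Joint ranges: [-3.14, 3.14], [-1.21, 2.06], [-1.07, 1.41], [-3.16, 2.05], [-2.99, -0.16], [-3.1, 3.1]. Speed limits (rad/s): [2.79, 2.79, 3.14, 3.14, 3.14, 3.14].

INTERFACE

Orientations are given as a 3x3 rotation matrix whose columns are the frame's x, y, z axes.
In Python, from rig import * gives the robot as it stands. The module is installed in compiled form; this text tells all that it offers.
- The arm moves only by the tool send_rows, never from a script. Its argument "plan" is a list that holds one entry, the list of rows, each a list of 7 numbers: the turn, a rotation vector about the tool's x, y, z in rad, then the shift along the tool's x, y, z in cm, then the finger opening in cm, from 0 to 8.7. A call has 1 to 20 rows; each row is the pose to reach, as a shift and turn from the pose commanded when the call began, along the tool's axes at that moment; what a row does not reach only later rows make up. A row lasts 1/12 s, in which the tool goes at most 41.7 mm and 7.16 degrees, less where a joint would pass 70% of its speed; a pose out of reach is approached as far as the arm can. A call with a gripper value outside its range is refused whole. The fingers move at their own pace and stop on an object; "newtons" is the grip in N (left out, the last holds). Time passes only in rows, so rows that repeat a pose let the fingers close. It gives the time, the measured TCP pose, the force, the opening and the grip force at its end, in the units of the state.
- sense(): the state, without advancing time (a new reading comes with each control period).
- read_camera(name): name is "side" or "top" or "wrist"; returns (picture, depth): 384x512x3 uint8, red, green, blue; 384x512 float32, m along the optical axis (not along the pixel's ray), 0 where there is no reading.
- camera_model(name): a dict with "mtx" (3x3 intrinsics, pixels), "world_from_camera" (4x4, takes a point from camera to world coordinates). Camera axes: x right, y down, z forward; pixel columns grow to the right and rows downward; lengths in m; the calibration is good to about 2 mm. The wrist camera is an equidistant fisheye: a pixel r from the principal point sees the ray r / f radians off the axis. A picture is of the moment at which its call begins: read the wrist's pose just before it. camera_model takes no time and is no camera call; for the wrist camera it gives the pose at the moment of the call.
- finish_job(): hands the job in; it is judged then, once.
Trained networks look in the newest picture that a camera, given by its name, has taken for a name from the list of things; names that differ only in an ending like _2 or _b are one class to them, and where a whole thing is asked for, a point or a joint stands for the part that bears it (a point fixed in the world has none). Each returns a list of dicts, best first, with "p" (0 to 1); they miss things now and then, are a little off and sometimes report something else, mostly with a low value. They report only what shows in the picture. A call takes as long as a camera call. They do not tell look-alikes from the thing itself.
- outline_of(name, camera): "mask" (384x512 bool, what is visible of it) and "uv" ([column, row] in pixels, amid what is visible of it).
- tip_of(name, camera): "uv" ([column, row] in pixels: a listed point, or the origin of a listed thing).
The state is a dict: "time_s": time; "joint_positions": joint angles; "qvel": joint speeds; "effort": joint torques, N m; "position": TCP position; "tool_rot": TCP orientation; "wrist_force": force on the tool from outside, world axes, zero at the start; "torque": the same for the moment, N m; "finger_gap": finger opening in m; "gripper_force": force on a finger pad.
Only numpy, scipy, OpenCV 4.12 (cv2) and the standard library are available. Lean on these libraries where they do the work, as an engineer would, in place of code of your own. Each camera call takes 0.05 s, during which the arm holds its last target. There are 200 camera calls.

## Working session

There is one attempt and no reset: what is moved stays moved. The work goes in short steps, Python scripts to look and compute and a tool call to move; the robot and the scene stay as the last step left them, time stands still between calls to the robot, and variables do not carry over. Pictures are saved under pics/ and viewed, at most 10 in all, crops included, and the job is handed in when it is done.

Besides the shell and the picture viewer there is one more tool, called after "Emit:" as a command line: name --argument value ..., lists and objects as JSON in quotes. send_rows: Moves the arm, as the interface text tells. Its arguments: {"type":"object","properties":{"plan":{"type":"array","items":{"type":"array","items":{"type":"array","items":{"type":"number"}}}},"newtons":{"type":"number"}},"required":["plan"]}

```bash
mkdir -p pics; cat > h.py <<'E'
from rig import *
import numpy as np, cv2
def world(cam,uv,d,M=None):
    M=M or camera_model(cam); K=np.array(M["mtx"]); T=np.array(M["world_from_camera"])
    x=(uv[0]-K[0,2])/K[0,0]; y=(uv[1]-K[1,2])/K[1,1]
    return (T@[x*d,y*d,d,1])[:3]
def atz(cam,uv,z):
    T=np.array(camera_model(cam)["world_from_camera"]); a=world(cam,uv,1.0)-T[:3,3]
    return T[:3,3]+a*(z-T[2,3])/a[2]
E
python3 - <<'E'
from h import *
s=sense(); print(s["time_s"],s["position"],np.round(s["tool_rot"],3).tolist(),s["finger_gap"])
ims=[]
for c in("top","side"):
    p,d=read_camera(c); np.save(c+"d.npy",d); cv2.imwrite(f"pics/{c}0.png",p[:,:,::-1])
    T=np.array(camera_model(c)["world_from_camera"]); print(c,np.round(T,3).tolist())
    for n in("shaker","rod_stand","rod","beaker","stopper","bulb"):
        for o in outline_of(n,c)[:3]:
            if o["p"]<.2: continue
            v,u=np.where(o["mask"]); dd=d[v,u]; print(n,round(o["p"],2),np.round(o["uv"]),np.round(world(c,o["uv"],np.median(dd)),3),u.min(),u.max(),v.min(),v.max())
    for n in("shaker","pot_floor","paddle_pad","paddle_hinge","rod_stand","rod_handle","beaker","stopper","bulb"):
        for o in tip_of(n,c)[:2]:
            if o["p"]<.2: continue
            z={"pot_floor":.053,"paddle_pad":.089,"paddle_hinge":.072,"rod_handle":.118}.get(n,0)
            print(" tip",n,round(o["p"],2),np.round(o["uv"],1),np.round(atz(c,o["uv"],z),3))
print(sense()["time_s"])
E
```

```text
0.0 [ 0.24420003 -0.57467696  0.22147458] [[-0.92, -0.391, -0.001], [-0.391, 0.92, 0.002], [0.0, 0.002, -1.0]] 0.08701382994378512
top [[0.018, -0.996, 0.09, 0.397], [-1.0, -0.018, 0.007, -0.062], [-0.006, -0.09, -0.996, 1.366], [0.0, 0.0, 0.0, 1.0]]
shaker 0.74 [266. 184.] [ 0.537 -0.073  0.052] 246 301 148 225
rod_stand 0.71 [167. 185.] [0.533 0.198 0.01 ] 153 178 170 195
rod_stand 0.55 [129. 208.] [0.468 0.3   0.009] 121 138 201 218
rod_stand 0.51 [268. 180.] [ 0.548 -0.076  0.053] 246 301 148 225
rod 0.48 [156. 178.] [0.539 0.202 0.138] 153 163 174 182
beaker 0.7 [169. 187.] [0.53  0.193 0.009] 153 178 170 195
beaker 0.48 [211. 228.] [0.419 0.073 0.02 ] 201 219 217 234
beaker 0.32 [160. 178.] [0.539 0.193 0.128] 153 164 175 183
bulb 0.71 [350. 215.] [ 0.46  -0.296  0.037] 340 368 207 223
 tip shaker 0.59 [268.9 177.1] [ 0.562 -0.08   0.   ]
 tip shaker 0.52 [379.7 224.6] [ 0.437 -0.384  0.   ]
 tip pot_floor 0.92 [274.  172.1] [ 0.569 -0.092  0.053]
 tip paddle_pad 0.6 [256.8 216.1] [ 0.45  -0.049  0.089]
 tip paddle_hinge 0.7 [262.2 194.2] [ 0.508 -0.062  0.072]
 tip rod_stand 0
[... 710 characters left out ...]
 -0.378  0.015] 291 298 161 169
bulb 0.46 [288. 178.] [ 0.453 -0.282  0.026] 282 293 169 182
 tip shaker 0.93 [245.2 213.5] [ 0.561 -0.09   0.   ]
 tip pot_floor 0.92 [240.8 196.8] [ 0.576 -0.101  0.053]
 tip paddle_pad 0.49 [278.6 201.9] [ 0.453 -0.044  0.089]
 tip paddle_hinge 0.59 [260.6 197. ] [ 0.511 -0.083  0.072]
 tip rod_stand 0.67 [248.3 322.7] [ 0.467  0.301 -0.   ]
 tip rod_stand 0.63 [223.8 286.5] [0.548 0.209 0.   ]
 tip rod_handle 0.51 [225.3 248.6] [0.54  0.201 0.118]
 tip beaker 0.67 [283.3 256.1] [0.42  0.077 0.   ]
 tip beaker 0.45 [225.1 286.8] [0.545 0.209 0.   ]
 tip stopper 0.57 [294.4 172. ] [ 0.44  -0.366  0.   ]
 tip bulb 0.68 [285.1 179.2] [ 0.466 -0.31   0.   ]
1.6
```

View pics/top0.png

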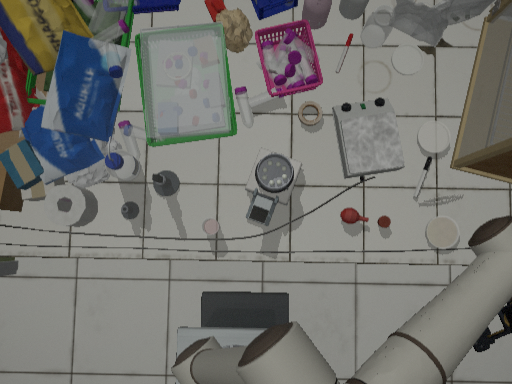

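View pics/side0.png

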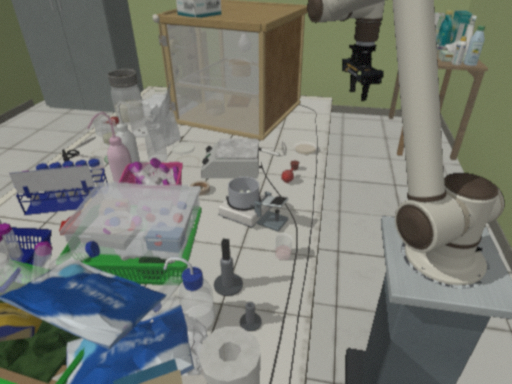

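The larger stand with the rod is at about (0.54, 0.20): top image [165,183], side image [228,270]. The small empty stand is at (0.467, 0.30). The shaker is at (0.56, -0.085) with its paddle facing the robot, slightly to the left. The beaker is at (0.42, 0.075), and the bulb and stopper are at the right. I'll move above the rod.

Emit:
send_rows --plan '[[[0,0,0,-57.7,60,-4.7,8.7],[0,0,0,-57.7,60,-4.7,8.7],[0,0,0,-57.7,60,-4.7,8.7],[0,0,0,-57.7,60,-4.7,8.7],[0,0,0,-57.7,60,-4.7,8.7],[0,0,0,-57.7,60,-4.7,8.7],[0,0,0,-57.7,60,-4.7,8.7],[0,0,0,-57.7,60,-4.7,8.7],[0,0,0,-57.7,60,-4.7,8.7],[0,0,0,-57.7,60,-4.7,8.7],[0,0,0,-57.7,60,-4.7,8.7],[0,0,0,-57.7,60,-4.7,8.7],[0,0,0,-57.7,60,-4.7,8.7],[0,0,0,-57.7,60,-4.7,8.7],[0,0,0,-57.7,60,-4.7,8.7],[0,0,0,-57.7,60,-4.7,8.7],[0,0,0,-57.7,60,-4.7,8.7],[0,0,0,-57.7,60,-4.7,8.7],[0,0,0,-57.7,60,-4.7,8.7],[0,0,0,-57.7,60,-4.7,8.7]]]'

```text
time_s: 3.27
position: [0.541, 0.2044, 0.2699]
tool_rot: [[-0.92, -0.392, 0.0], [-0.392, 0.92, 0.0], [-0.001, 0.0, -1.0]]
wrist_force: [0.9, -0.9, -0.5]
finger_gap: 0.0868
gripper_force: 0.0
```

```bash
cat >> h.py <<'E'
def fish(uv,M):
    K=np.array(M["mtx"]); a=np.array([(uv[0]-K[0,2])/K[0,0],(uv[1]-K[1,2])/K[1,1]]); r=np.hypot(*a)
    v=np.r_[a/r*np.sin(r) if r>0 else [0,0],np.cos(r)]; T=np.array(M["world_from_camera"]); return T[:3,3],T[:3,:3]@v
def wz(uv,z,M):
    o,v=fish(uv,M); return o+v*(z-o[2])/v[2]
def wd(uv,d,M):
    o,v=fish(uv,M); T=np.array(M["world_from_camera"]); return o+v*d/(v@T[:3,2])
def delta(p,yaw=None):
    "shift cm (tool axes) and turn z to target TCP p; yaw = world angle of tool y axis"
    s=sense(); R=np.array(s["tool_rot"]); print("now",np.round(s["position"],4),"yaw_y",round(float(np.degrees(np.arctan2(R[1,1],R[0,1]))),2),"t",s["time_s"])
    rv=np.zeros(3)
    if yaw is not None:
        a=np.radians(yaw); y=np.array([np.cos(a),np.sin(a),0]); z=np.array([0,0,-1.]); W=np.c_[np.cross(y,z),y,z]
        rv=cv2.Rodrigues(R.T@W)[0].ravel()
    print("row",np.round(np.r_[rv,R.T@(np.array(p)-s["position"])*100],3).tolist())
E
python3 - <<'E'
from h import *
s=sense(); print(s["time_s"],s["position"],np.round(s["joint_positions"],2))
M=camera_model("wrist"); p,d=read_camera("wrist"); cv2.imwrite("pics/w1.png",p[:,:,::-1])
R=np.array(s["tool_rot"]);T=np.array(M["world_from_camera"]); print("cam in tool",R.T@(T[:3,3]-s["position"]),np.round(R.T@T[:3,:3],2).tolist(),np.array(M["mtx"]).tolist())
for n,z in(("rod_handle",.118),("rod_stand",0),("rod",.01)):
    for o in tip_of(n,"wrist")[:2]: print(n,o["p"],o["uv"],wz(o["uv"],z,M))
for o in outline_of("rod","wrist")[:2]:
    m=o["mask"]; v,u=np.where(m); P=np.array([wd((a,b),d[b,a],M) for a,b in zip(u,v)]); q=P[(P[:,2]>.138)&(P[:,2]<.15)]
    print("rod",o["p"],o["uv"],len(P),np.percentile(P[:,2],[5,50,95]),len(q),q.mean(0) if len(q) else 0)
    if len(q)>5: print(cv2.minAreaRect((q[:,:2]*1000).astype(np.float32)))
E
```

```text
3.2667 [0.54095997 0.20440958 0.2699171 ] [ 0.64  0.28 -0.03  0.   -1.26 -1.81]
cam in tool [ 0.06566959 -0.00053082 -0.16174505] [[-0.0, -0.97, -0.24], [1.0, -0.0, -0.0], [0.0, -0.24, 0.97]] [[297.3186396354542, 0.0, 263.2090103657806], [0.0, 297.3186396354542, 186.93990115390886], [0.0, 0.0, 1.0]]
rod_handle 0.83 [263.2, 173.4] [0.53913481 0.20256573 0.118     ]
rod_stand 0.85 [342.4, 134.3] [0.46027202 0.29634477 0.        ]
rod_stand 0.62 [262.4, 159.1] [0.54188323 0.20228987 0.        ]
rod 0.75 [262.5, 160.4] [0.54214647 0.20260035 0.01      ]
rod 0.94 [264.4, 173.0] 443 [0.08801587 0.14198483 0.14429173] 249 [0.53882551 0.20061252 0.14315866]
((539.2561645507812, 200.78187561035156), (15.646402359008789, 15.282285690307617), 87.78470611572266)
```

View pics/w1.png

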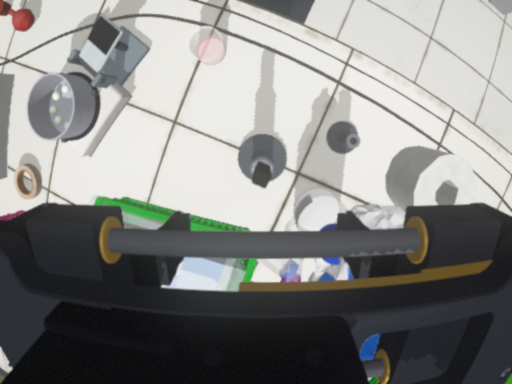

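The wrist picture shows the rod in the larger stand at [262,165], the small stand at [342,135], the beaker at [208,45] and the pot at [62,105]. Next I check clearance for the gripper body and get the row to send.

```bash
python3 - <<'E'
from h import *
d=np.load("topd.npy"); v,u=np.mgrid[0:384:1,0:512:1]; M=camera_model("top");K=np.array(M["mtx"]);T=np.array(M["world_from_camera"])
P=np.stack([(u-K[0,2])/K[0,0]*d,(v-K[1,2])/K[1,1]*d,d],-1)@T[:3,:3].T+T[:3,3]
for n,a,b,c,e in(("y-long",.49,.59,.09,.32),("x-long",.43,.65,.15,.25)):
    m=(P[...,0]>a)&(P[...,0]<b)&(P[...,1]>c)&(P[...,1]<e)&(d>0); z=P[m]; print(n,z[z[:,2]>.1].round(3).tolist()[::6])
# height map near shaker: pot rim fit
m=(P[...,2]>.098)&(P[...,2]<.112)&(abs(P[...,0]-.57)<.07)&(abs(P[...,1]+.09)<.07); q=P[m]; print(len(q),cv2.minEnclosingCircle((q[:,:2]*1000).astype(np.float32)))
delta([.540,.202,.170],178); delta([.540,.202,.099],178)
E
```

```text
y-long [[0.588, 0.312, 0.174], [0.583, 0.31, 0.171], [0.588, 0.305, 0.14], [0.59, 0.292, 0.134], [0.586, 0.307, 0.142], [0.586, 0.291, 0.144], [0.582, 0.309, 0.149], [0.583, 0.296, 0.144], [0.589, 0.291, 0.109], [0.58, 0.319, 0.142], [0.581, 0.306, 0.137], [0.582, 0.292, 0.133], [0.587, 0.285, 0.103], [0.578, 0.311, 0.142], [0.578, 0.296, 0.144], [0.584, 0.291, 0.108], [0.575, 0.319, 0.142], [0.576, 0.304, 0.142], [0.577, 0.291, 0.135], [0.581, 0.283, 0.107], [0.573, 0.311, 0.142], [0.573, 0.295, 0.147], [0.578, 0.29, 0.111], [0.571, 0.316, 0.141], [0.57, 0.296, 0.149], [0.575, 0.292, 0.112], [0.567, 0.317, 0.147], [0.568, 0.304, 0.14], [0.571, 0.294, 0.123], [0.574, 0.284, 0.104], [0.566, 0.309, 0.14], [0.567, 0.296, 0.134], [0.57, 0.287, 0.112], [0.563, 0.313, 0.142], [0.565, 0.301, 0.132], [0.567, 0.292, 0.113], [0.561, 0.315, 0.136], [0.562, 0.301, 0.132], [0.565, 0.292, 0.11], [0.562, 0.314, 0.115], [0.563, 0.3, 0.109], [0.563, 0.286, 0.106], [0.56, 0.313, 0.109], [0.56, 0.297, 0.111], [0.557, 0.318, 0.108], [0.558, 0.303, 0.105], [0.559, 0.289, 0.103], [0.556, 0.31, 0.102], [0.
[... 768 characters left out ...]
 0.155], [0.64, 0.209, 0.157], [0.641, 0.195, 0.151], [0.642, 0.181, 0.149], [0.649, 0.168, 0.112], [0.638, 0.215, 0.149], [0.64, 0.201, 0.145], [0.647, 0.194, 0.107], [0.645, 0.215, 0.106], [0.547, 0.195, 0.148], [0.544, 0.195, 0.148], [0.542, 0.202, 0.146], [0.546, 0.194, 0.116], [0.54, 0.198, 0.143], [0.537, 0.208, 0.143], [0.539, 0.195, 0.135], [0.535, 0.202, 0.146], [0.539, 0.195, 0.107], [0.534, 0.196, 0.13], [0.533, 0.198, 0.115]]
154 ((567.3433837890625, -92.80968475341797), 45.9852409362793)
now [0.5404 0.2023 0.2691] yaw_y 113.05 t 3.5167
row [0.0, -0.001, -1.134, 0.037, -0.006, 9.912]
now [0.5404 0.2023 0.2691] yaw_y 113.05 t 3.5167
row [0.0, -0.001, -1.134, 0.029, -0.004, 17.012]
```

Emit:
send_rows --plan '[[[0,0,0.11,0,0,3,6],[0,0,0.22,0,0,6,6],[0,0,0.33,0,0,8,6],[0,0,0.437,0,0,10,6],[0,0,0.437,0,0,13,6],[0,0,0.437,0,0,15,6],[0,0,0.437,0,0,16.5,6],[0,0,0.437,0,0,16.7,6],[0,0,0.437,0,0,16.7,0],[0,0,0.437,0,0,16.7,0],[0,0,0.437,0,0,16.7,0],[0,0,0.437,0,0,16.7,0],[0,0,0.437,0,0,16.7,0],[0,0,0.437,0,0,16.7,0],[0,0,0.437,0,0,16.7,0],[0,0,0.437,0,0,16.7,0],[0,0,0.437,0,0,16.7,0]]]' --newtons 35

```text
time_s: 4.93
position: [0.5407, 0.2023, 0.1027]
tool_rot: [[-0.999, 0.035, 0.0], [0.035, 0.999, -0.0], [-0.0, -0.0, -1.0]]
wrist_force: [-0.2, -1.2, 1.2]
finger_gap: 0.0156
gripper_force: 35.0
```

Emit:
send_rows --plan '[[[0,0,0,0,0,-1,0],[0,0,0,0,0,-3,0],[0,0,0,0,0,-6,0],[0,0,0,0,0,-9.5,0],[0,0,0,0,0,-13,0],[0,0,0,0,0,-15,0],[0,0,0,0,0,-15,0],[0,0,0,-2.5,-7,-15,0],[0,0,0,-2.5,-14,-15,0],[0,0,0,-2.5,-21,-15,0],[0,0,0,-2.5,-26,-15,0],[0,0,0,-3.5,-29,-15,0],[0,0,0,-3.7,-29.4,-15,0],[0,0,0,-3.7,-29.4,-15,0],[0,0,0,-3.7,-29.4,-15,0],[0,0,0,-3.7,-29.4,-15,0],[0,0,0,-3.7,-29.4,-15,0],[0,0,0,-3.7,-29.4,-15,0]]]'

```text
time_s: 6.43
position: [0.5672, -0.0918, 0.2524]
tool_rot: [[-0.999, 0.034, -0.0], [0.034, 0.999, 0.0], [0.0, 0.0, -1.0]]
wrist_force: [0.7, 0.2, -0.4]
finger_gap: 0.0157
gripper_force: 35.0
```

```bash
python3 - <<'E'
from h import *
s=sense(); print(s["time_s"],s["position"],s["finger_gap"])
M=camera_model("wrist"); p,d=read_camera("wrist"); cv2.imwrite("pics/w2.png",cv2.resize(p[:,:,::-1],(800,600)))
T=np.array(M["world_from_camera"])
for n,z in(("pot_floor",.053),("paddle_pad",.089),("paddle_hinge",.072),("shaker",0)):
    for o in tip_of(n,"wrist")[:1]: print(n,o["p"],np.round(o["uv"],1),wz(o["uv"],z,M).round(4))
for n in["ball%d_center"%i for i in range(1)]:
    for o in tip_of(n,"wrist"): print(n,round(o["p"],2),np.round(o["uv"]),wz(o["uv"],.06,M).round(4))
P=np.array([[wd((a,b),d[b,a],M) if d[b,a]>0 else (0,0,0) for a in range(512)] for b in range(384)])
m=(P[...,2]>.1)&(P[...,2]<.108)&(abs(P[...,0]-.57)<.06)&(abs(P[...,1]+.09)<.06); q=P[m]
f=lambda c:np.hypot(q[:,0]-c[0],q[:,1]-c[1])-c[2]
from scipy.optimize import least_squares
r=least_squares(f,[.57,-.09,.045],loss="soft_l1",f_scale=.002); print("rim",len(q),r.x.round(4),np.abs(r.fun).mean(),np.degrees([np.arctan2(*(q[:,:2]-r.x[:2]).T[::-1]).min(),np.arctan2(*(q[:,:2]-r.x[:2]).T[::-1]).max()]))
# rod shaft lower points
v,u=np.where((P[...,2]>.15)&(P[...,2]<.235)&(abs(P[...,0]-s["position"][0])<.02)&(abs(P[...,1]-s["position"][1])<.02)); print(len(u), P[v,u][::max(1,len(u)//8)].round(4).tolist())
E
```

```text
6.4333 [ 0.56716687 -0.09183509  0.25237754] 0.015668683379044965
pot_floor 0.77 [265.4 166.5] [ 0.5659 -0.09    0.053 ]
paddle_pad 0.61 [293.1  74.2] [ 0.4584 -0.0566  0.089 ]
paddle_hinge 0.75 [280.7 112. ] [ 0.4998 -0.0704  0.072 ]
shaker 0.84 [263.8 160.5] [ 0.5667 -0.0919  0.    ]
ball0_center 0.53 [255. 190.] [ 0.593  -0.1035  0.06  ]
rim 657 [ 0.566  -0.0944  0.0439] 0.0007955426968394076 [-179.97431955  179.99081207]
142 [[0.5627, -0.0935, 0.1626], [0.564, -0.0892, 0.1652], [0.564, -0.0893, 0.1722], [0.5629, -0.091, 0.1828], [0.5626, -0.0934, 0.1898], [0.5644, -0.0958, 0.1888], [0.563, -0.0903, 0.1974], [0.5621, -0.0925, 0.2054], [0.5633, -0.0948, 0.2065]]
```

View pics/w2.png

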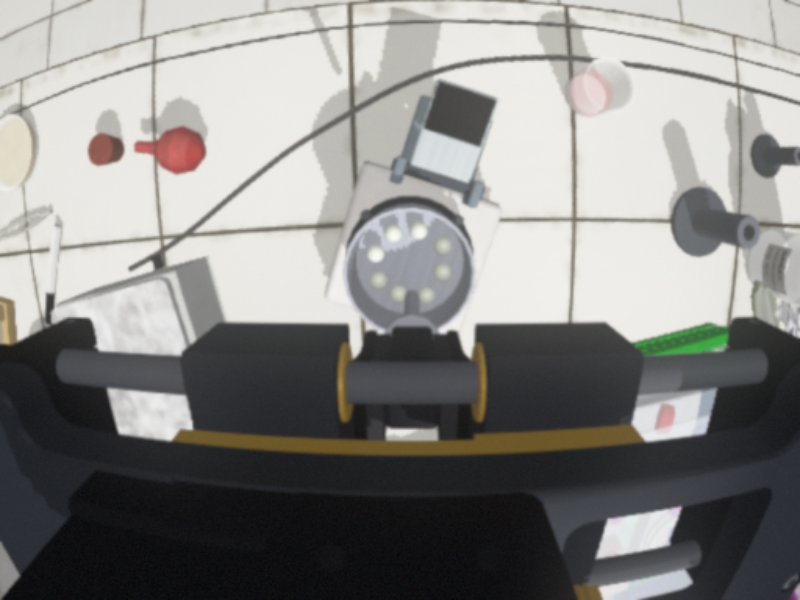

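Emit:
send_rows --plan '[[[0,0,0,0.1,-0.1,2,0],[0,0,0,0.1,-0.1,5,0],[0,0,0,0.1,-0.1,8,0],[0,0,0,0.1,-0.1,9.5,0],[0,0,0,0.1,-0.1,10.1,0],[0,0,0,0.1,-0.1,10.1,0],[0,0,0,0.1,-0.1,10.1,0]]]'

```text
time_s: 7.32
position: [0.5671, -0.0937, 0.1524]
tool_rot: [[-0.999, 0.034, 0.001], [0.034, 0.999, -0.0], [-0.001, -0.0, -1.0]]
wrist_force: [0.2, -0.9, 0.7]
finger_gap: 0.0158
gripper_force: 35.0
```

Emit:
send_rows --plan '[[[0,0,0,1.0,0,0.2,0],[0,0,0,1.8,0,0.2,0],[0,0,0,2.4,1.0,0.2,0],[0,0,0,1.84,1.84,0.2,0],[0,0,0,1.0,2.4,0.2,0],[0,0,0,0,2.6,0.2,0],[0,0,0,-1.0,2.4,0.2,0],[0,0,0,-1.84,1.84,0.2,0],[0,0,0,-2.4,1.0,0.2,0],[0,0,0,-2.6,0,0.2,0],[0,0,0,-2.4,-1.0,0.2,0],[0,0,0,-1.84,-1.84,0.2,0],[0,0,0,-1.0,-2.4,0.2,0],[0,0,0,0,-2.6,0.2,0],[0,0,0,1.0,-2.4,0.2,0],[0,0,0,1.84,-1.84,0.2,0],[0,0,0,2.4,-1.0,0.2,0],[0,0,0,2.6,0,0.2,0],[0,0,0,2.4,1.0,0.2,0],[0,0,0,1.84,1.84,0.2,0]]]'

```text
time_s: 8.98
position: [0.5489, -0.074, 0.1503]
tool_rot: [[-0.999, 0.034, 0.001], [0.034, 0.999, -0.001], [-0.001, -0.001, -1.0]]
wrist_force: [3.1, -2.7, 0.6]
finger_gap: 0.0154
gripper_force: 35.0
```

Emit:
send_rows --plan '[[[0,0,0,-0.84,0.56,0,0],[0,0,0,-1.84,0.76,0,0],[0,0,0,-2.84,0.56,0,0],[0,0,0,-3.68,0,0,0],[0,0,0,-4.24,-0.84,0,0],[0,0,0,-4.44,-1.84,0,0],[0,0,0,-4.24,-2.84,0,0],[0,0,0,-3.68,-3.68,0,0],[0,0,0,-2.84,-4.24,0,0],[0,0,0,-1.84,-4.44,0,0],[0,0,0,-0.84,-4.24,0,0],[0,0,0,0,-3.68,0,0],[0,0,0,0.56,-2.84,0,0],[0,0,0,0.76,-1.84,0,0],[0,0,0,0.56,-0.84,0,0],[0,0,0,0,0,0,0],[0,0,0,-0.84,0.56,0,0],[0,0,0,-1.84,0.76,0,0],[0,0,0,-1.84,-0.6,0,0],[0,0,0,-1.84,-1.84,0,0]]]'

```text
time_s: 10.65
position: [0.5667, -0.0937, 0.1485]
tool_rot: [[-0.999, 0.034, -0.002], [0.034, 0.999, 0.0], [0.002, 0.0, -1.0]]
wrist_force: [-0.3, 0.2, -0.7]
finger_gap: 0.0156
gripper_force: 35.0
```

Emit:
send_rows --plan '[[[0,0,0,0,0,0,0],[0,0,0,0,0,-1,0],[0,0,0,0,0,-3,0],[0,0,0,0,0,-6,0],[0,0,0,0,0,-9,0],[0,0,0,0,0,-10.3,0],[0,0,0,0,0,-10.3,0],[0,0,0,0,0,-10.3,0]]]'

```text
time_s: 11.32
position: [0.5662, -0.0938, 0.2535]
tool_rot: [[-0.999, 0.036, 0.002], [0.036, 0.999, 0.001], [-0.002, 0.001, -1.0]]
wrist_force: [0.4, -0.2, -0.9]
finger_gap: 0.0162
gripper_force: 35.0
```

```bash
python3 - <<'E'
from h import *
s=sense(); print(s["time_s"],s["position"],s["finger_gap"])
M=camera_model("wrist"); p,d=read_camera("wrist"); cv2.imwrite("pics/w3.png",cv2.resize(p[90:240,180:360,::-1],(720,600)))
P=np.array([[wd((a,b),d[b,a],M) if d[b,a]>0 else (0,0,0) for a in range(512)] for b in range(384)])
q=P[(P[...,2]>.15)&(P[...,2]<.235)&(abs(P[...,0]-s["position"][0])<.025)&(abs(P[...,1]-s["position"][1])<.02)]
print(np.round(q[np.argsort(q[:,2])][::12],4).tolist())
delta([.540,.202,.25],88)
E
```

```text
11.3167 [ 0.56617678 -0.09382675  0.25353784] 0.01621745813268761
[[0.5627, -0.0963, 0.1641], [0.5652, -0.0904, 0.1692], [0.5632, -0.0912, 0.1731], [0.5644, -0.098, 0.1778], [0.5617, -0.0937, 0.1821], [0.5624, -0.0954, 0.1855], [0.5621, -0.0945, 0.1897], [0.5619, -0.0945, 0.1931], [0.5623, -0.0961, 0.1972], [0.5626, -0.0923, 0.1996], [0.5626, -0.0968, 0.2042], [0.5626, -0.0916, 0.2077]]
now [ 0.5655 -0.0938  0.2521] yaw_y 87.94 t 11.3667
row [0.001, -0.001, -0.001, 3.613, 29.47, 0.239]
```

View pics/w3.png

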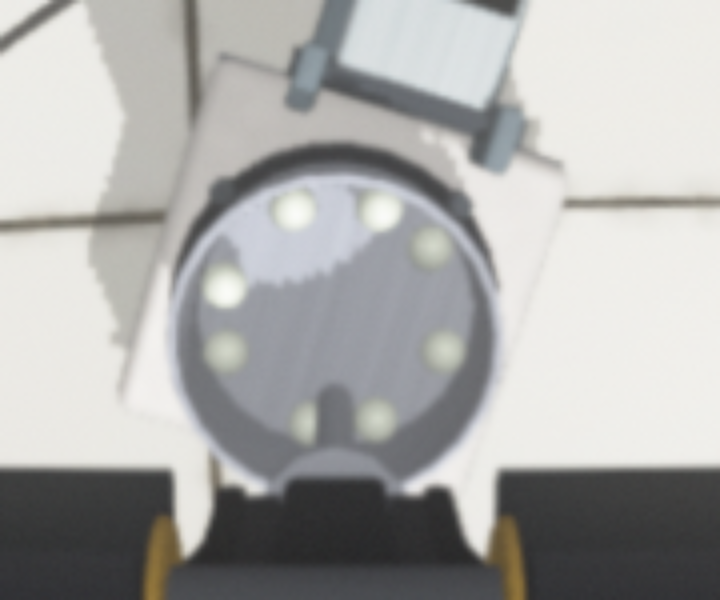

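All eight balls are still in the pot and now lie along the wall, off their original ring. The rod hangs straight at crop pixel [335,430]. I'll take it back to the stand.

Emit:
send_rows --plan '[[[0,0,0,0,3,0,0],[0,0,0,0.6,7,0,0],[0,0,0,1.2,11,0,0],[0,0,0,1.8,15,0,0],[0,0,0,2.4,19,0,0],[0,0,0,3,23,0,0],[0,0,0,3.6,26.5,0,0],[0,0,0,3.6,28.8,0,0],[0,0,0,3.6,29.5,0,0],[0,0,0,3.6,29.5,0,0],[0,0,0,3.6,29.5,3,0],[0,0,0,3.6,29.5,5,0],[0,0,0,3.6,29.5,6,0],[0,0,0,3.6,29.5,6,0],[0,0,0,3.6,29.5,6,0]]]'

```text
time_s: 12.62
position: [0.541, 0.2011, 0.1925]
tool_rot: [[-0.999, 0.036, -0.0], [0.036, 0.999, -0.001], [0.0, -0.001, -1.0]]
wrist_force: [0.2, -0.6, -0.1]
finger_gap: 0.0163
gripper_force: 35.0
```

```bash
python3 - <<'E'
from h import *
s=sense(); print(s["time_s"],s["position"])
M=camera_model("wrist"); p,d=read_camera("wrist"); cv2.imwrite("pics/w4.png",cv2.resize(p[90:240,180:360,::-1],(720,600)))
P=np.array([[wd((a,b),d[b,a],M) if d[b,a]>0 else (0,0,0) for a in range(512)] for b in range(384)])
m=(np.hypot(P[...,0]-.54,P[...,1]-.202)<.03)
q=P[m&(P[...,2]<.089)&(P[...,2]>.08)]; print("mouth",len(q),q.mean(0),q.min(0),q.max(0))
q=P[m&(P[...,2]<.16)&(P[...,2]>.11)]; print("shaft",len(q),q.mean(0),q.min(0),q.max(0))
E
```

```text
12.6167 [0.54099299 0.20114746 0.19249023]
mouth 522 [0.53729989 0.2013512  0.08418104] [0.52493356 0.18678289 0.08019688] [0.5530317  0.21612488 0.08679493]
shaft 118 [0.53729132 0.20068409 0.12946721] [0.53623815 0.19679328 0.11007786] [0.53983208 0.20434091 0.14808461]
```

View pics/w4.png

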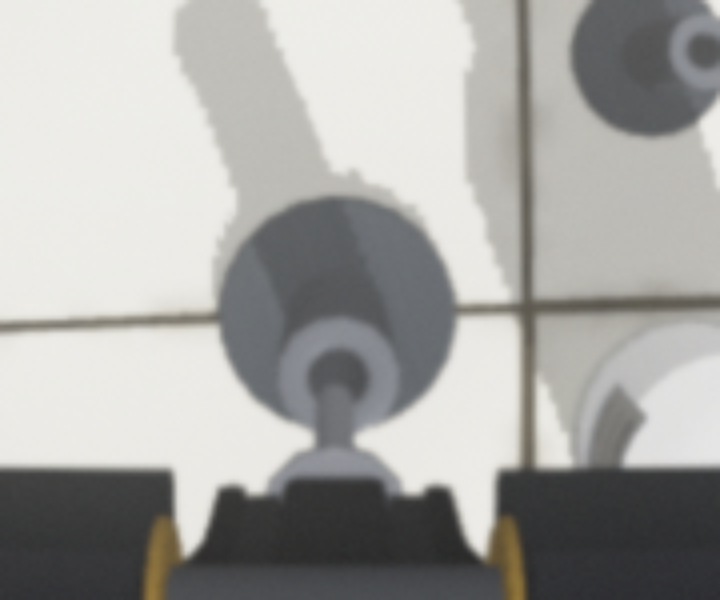

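The rod tip is over the mouth, at crop pixel [335,390] against the mouth centre at [338,375]. I'm lowering it.

Emit:
send_rows --plan '[[[0,0,0,0.1,0.05,1,0],[0,0,0,0.1,0.05,2,0],[0,0,0,0.1,0.05,3,0],[0,0,0,0.1,0.05,4.5,0],[0,0,0,0.1,0.05,6,0],[0,0,0,0.1,0.05,7.5,0],[0,0,0,0.1,0.05,8.3,0],[0,0,0,0.1,0.05,8.7,0],[0,0,0,0.1,0.05,8.9,0],[0,0,0,0.1,0.05,9,0],[0,0,0,0.1,0.05,9,0],[0,0,0,0.1,0.05,9,0]]]'

```text
time_s: 13.67
position: [0.5402, 0.2031, 0.1033]
tool_rot: [[-0.999, 0.035, 0.001], [0.035, 0.999, 0.001], [-0.001, 0.001, -1.0]]
wrist_force: [0.6, 0.6, -0.1]
finger_gap: 0.0158
gripper_force: 35.0
```

Emit:
send_rows --plan '[[[0,0,0,0,0,0,2.2],[0,0,0,0,0,0,2.2],[0,0,0,0,0,0,3],[0,0,0,0,0,0,5],[0,0,0,0,0,0,6],[0,0,0,0,0,0,6],[0,0,0,0,0,0,6],[0,0,0,0,0,-2,6],[0,0,0,0,0,-5,6],[0,0,0,0,0,-9,6],[0,0,0,0,0,-13,6],[0,0,0,0,0,-15,6],[0,0,0,0,0,-15,6],[0,0,0,0,0,-15,6]]]'

```text
time_s: 14.83
position: [0.54, 0.2032, 0.2539]
tool_rot: [[-0.999, 0.035, 0.002], [0.035, 0.999, 0.002], [-0.002, 0.002, -1.0]]
wrist_force: [-0.8, -0.1, -0.8]
finger_gap: 0.0599
gripper_force: 0.0
```

```bash
python3 - <<'E'
from h import *
s=sense(); print(s["time_s"],s["position"])
M=camera_model("wrist"); p,d=read_camera("wrist"); cv2.imwrite("pics/w5.png",cv2.resize(p[90:240,180:360,::-1],(720,600)))
P=np.array([[wd((a,b),d[b,a],M) if d[b,a]>0 else (0,0,0) for a in range(512)] for b in range(384)])
q=P[(np.hypot(P[...,0]-.54,P[...,1]-.202)<.03)&(P[...,2]<.17)&(P[...,2]>.12)]; t=q[q[:,2]>.137]; print("top",len(t),t.mean(0),np.median(t[:,2]))
E
```

```text
14.8333 [0.53995334 0.20316244 0.25388346]
top 296 [0.53862758 0.20247595 0.14297876] 0.14329178007939986
```

View pics/w5.png

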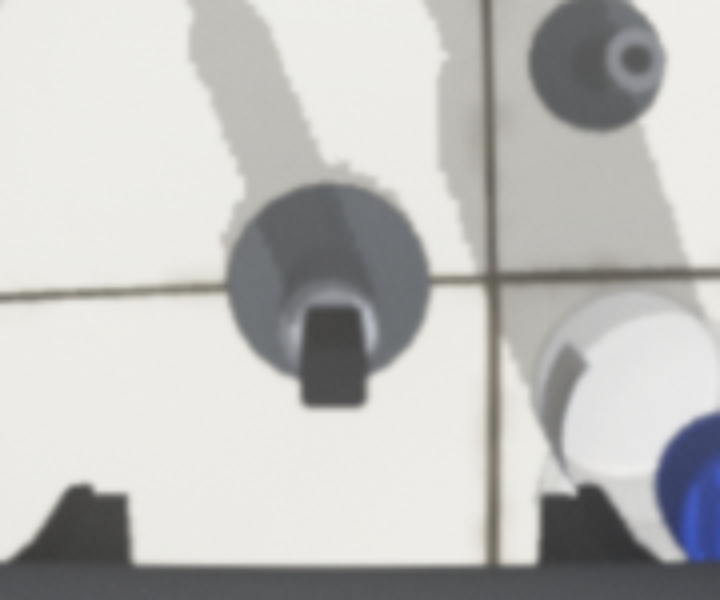

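The rod is back, fully down: its top reads 0.143 m, the same as at the start. Comparing ball pixels, though, the balls mostly look pushed only 5–9 mm outwards. I'll stir again at a larger radius so they are swept along the wall.

Emit:
send_rows --plan '[[[0,0,0,0,0,4,6],[0,0,0,0,0,8,6],[0,0,0,0,0,11,6],[0,0,0,0,0,13.5,6],[0,0,0,0,0,15,6],[0,0,0,0,0,15,6],[0,0,0,0,0,15,0],[0,0,0,0,0,15,0],[0,0,0,0,0,15,0],[0,0,0,0,0,15,0],[0,0,0,0,0,15,0],[0,0,0,0,0,15,0],[0,0,0,0,0,15,0]]]' --newtons 40

```text
time_s: 15.97
position: [0.5398, 0.2029, 0.103]
tool_rot: [[-0.999, 0.035, 0.001], [0.035, 0.999, 0.001], [-0.001, 0.001, -1.0]]
wrist_force: [-0.3, 0.3, 0.3]
finger_gap: 0.0213
gripper_force: 0.0
```

Emit:
send_rows --plan '[[[0,0,0,0,0,-1,0],[0,0,0,0,0,-4,0],[0,0,0,0,0,-8,0],[0,0,0,0,0,-12,0],[0,0,0,0,0,-15,0],[0,0,0,0,0,-15,0],[0,0,0,-0.5,-4,-15,0],[0,0,0,-1,-8,-15,0],[0,0,0,-1.5,-12,-15,0],[0,0,0,-2,-16,-15,0],[0,0,0,-2.5,-20,-15,0],[0,0,0,-3,-24,-15,0],[0,0,0,-3.5,-27.5,-15,0],[0,0,0,-3.7,-29.2,-15,0],[0,0,0,-3.7,-29.5,-15,0],[0,0,0,-3.7,-29.5,-15,0],[0,0,0,-3.7,-29.5,-15,0]]]'

```text
time_s: 17.38
position: [0.5661, -0.0929, 0.2526]
tool_rot: [[-0.999, 0.035, 0.0], [0.035, 0.999, 0.0], [-0.0, 0.0, -1.0]]
wrist_force: [0.2, -0.2, -0.6]
finger_gap: 0.0159
gripper_force: 40.0
```

Emit:
send_rows --plan '[[[0,0,0,0,0,3,0],[0,0,0,0,0,7,0],[0,0,0,0,0,9.5,0],[0,0,0,0,0,10.3,0],[0,0,0,0,0,10.3,0],[0,0,0,0,0,10.3,0]]]'

```text
time_s: 17.88
position: [0.5669, -0.0919, 0.1504]
tool_rot: [[-0.999, 0.033, 0.001], [0.033, 0.999, -0.0], [-0.001, -0.0, -1.0]]
wrist_force: [0.2, 0.3, 1.2]
finger_gap: 0.0158
gripper_force: 40.0
```

```bash
python3 - <<'E'
from h import *
s=sense(); M=camera_model("wrist"); p,d=read_camera("wrist"); t=np.array(s["position"]); print(t,s["wrist_force"])
P=np.array([[wd((a,b),d[b,a],M) if d[b,a]>0 else (0,0,0) for a in range(512)] for b in range(384)])
r=np.hypot(P[...,0]-t[0],P[...,1]-t[1])
q=P[(r>.0085)&(r<.0125)&(P[...,2]>t[2]-.04)&(P[...,2]<t[2]-.002)&(P[...,0]<t[0])]; print("collar z rel TCP",len(q),np.percentile(q[:,2]-t[2],[10,50,75,90]))
np.save("w6.npy",p); cv2.imwrite("pics/w6.png",cv2.resize(p[90:240,180:360,::-1],(720,600)))
E
```

```text
[ 0.5668907  -0.09191917  0.15035978] [0.18021311 0.25955316 1.21708188]
collar z rel TCP 278 [-0.02065403 -0.0188723  -0.01399684 -0.00700038]
```

View pics/w6.png

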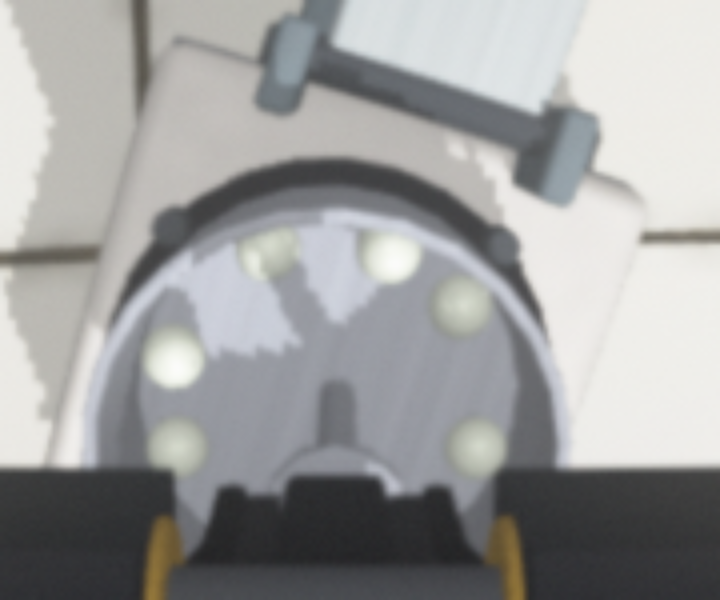

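All eight balls sit along the wall and the rod is in the middle; the free gap is at the right. The collar reads about 5 mm low in the grip, so I raise 4 mm and sweep along the wall.

Emit:
send_rows --plan '[[[0,0,0,0,1.2,-0.4,0],[0,0,0,0,2.4,-0.4,0],[0,0,0,0.3,3.2,-0.4,0],[0,0,0,0.85,3.19,-0.4,0],[0,0,0,1.65,2.86,-0.4,0],[0,0,0,2.33,2.33,-0.4,0],[0,0,0,2.86,1.65,-0.4,0],[0,0,0,3.19,0.85,-0.4,0],[0,0,0,3.3,0,-0.4,0],[0,0,0,3.19,-0.85,-0.4,0],[0,0,0,2.86,-1.65,-0.4,0],[0,0,0,2.33,-2.33,-0.4,0],[0,0,0,1.65,-2.86,-0.4,0],[0,0,0,0.85,-3.19,-0.4,0],[0,0,0,0,-3.3,-0.4,0],[0,0,0,-0.85,-3.19,-0.4,0],[0,0,0,-1.65,-2.86,-0.4,0],[0,0,0,-2.33,-2.33,-0.4,0],[0,0,0,-2.86,-1.65,-0.4,0],[0,0,0,-3.19,-0.85,-0.4,0]]]'

```text
time_s: 19.6
position: [0.5986, -0.1032, 0.1531]
tool_rot: [[-0.999, 0.035, -0.001], [0.035, 0.999, -0.001], [0.001, -0.001, -1.0]]
wrist_force: [-4.1, -0.1, 0.2]
finger_gap: 0.0156
gripper_force: 40.0
```

Emit:
send_rows --plan '[[[0,0,0,-0.11,0.85,0,0],[0,0,0,0,1.7,0,0],[0,0,0,0.33,2.5,0,0],[0,0,0,0.86,3.18,0,0],[0,0,0,1.54,3.71,0,0],[0,0,0,2.34,4.04,0,0],[0,0,0,3.19,4.15,0,0],[0,0,0,4.04,4.04,0,0],[0,0,0,4.84,3.71,0,0],[0,0,0,5.52,3.18,0,0],[0,0,0,6.05,2.5,0,0],[0,0,0,6.38,1.7,0,0],[0,0,0,6.49,0.85,0,0],[0,0,0,6.38,0,0,0],[0,0,0,6.05,-0.8,0,0],[0,0,0,5.2,-0.5,0,0],[0,0,0,4.2,0.2,0,0],[0,0,0,3.19,0.85,0,0],[0,0,0,3.19,0.85,0,0],[0,0,0,3.19,0.85,0,0]]]'

```text
time_s: 21.27
position: [0.5671, -0.0924, 0.1529]
tool_rot: [[-0.999, 0.034, -0.001], [0.034, 0.999, 0.0], [0.001, -0.0, -1.0]]
wrist_force: [-0.4, -0.3, -0.4]
finger_gap: 0.0157
gripper_force: 40.0
```

Emit:
send_rows --plan '[[[0,0,0,0,0,-1,0],[0,0,0,0,0,-4,0],[0,0,0,0,0,-8,0],[0,0,0,0,0,-10,0],[0,0,0,0,0,-10,0],[0,0,0,0,0,-10,0]]]'

```text
time_s: 21.77
position: [0.5666, -0.0931, 0.2557]
tool_rot: [[-0.999, 0.035, 0.004], [0.035, 0.999, 0.001], [-0.004, 0.001, -1.0]]
wrist_force: [-0.0, 0.8, -0.9]
finger_gap: 0.0156
gripper_force: 40.0
```

```bash
python3 - <<'E'
from h import *
s=sense(); M=camera_model("wrist"); p,d=read_camera("wrist"); t=np.array(s["position"]); print(s["time_s"],t,s["finger_gap"])
P=np.array([[wd((a,b),d[b,a],M) if d[b,a]>0 else (0,0,0) for a in range(512)] for b in range(384)])
r=np.hypot(P[...,0]-t[0],P[...,1]-t[1])
q=P[(r>.0085)&(r<.0125)&(P[...,2]>t[2]-.04)&(P[...,2]<t[2]-.002)&(P[...,0]<t[0])]; print("collar z rel TCP",len(q),np.percentile(q[:,2]-t[2],[10,50,75,90]))
q=P[(r<.01)&(P[...,2]>t[2]-.1)&(P[...,2]<t[2]-.03)]; print("shaft",np.polyfit(q[:,2]-t[2],q[:,1]-t[1],1),np.polyfit(q[:,2]-t[2],q[:,0]-t[0],1),q.mean(0)-t)
cv2.imwrite("pics/w7.png",cv2.resize(p[90:240,180:360,::-1],(720,600)))
delta([.540,.2025,.2525],88)
E
```

```text
21.7667 [ 0.56655659 -0.09310485  0.25574045] 0.01556143872109863
collar z rel TCP 412 [-0.01941152 -0.01464667 -0.00809288 -0.00442987]
shaft [-0.0044385  -0.00101483] [ 0.05783653 -0.00371833] [-0.00760937 -0.00071623 -0.06727647]
now [ 0.5657 -0.0931  0.2539] yaw_y 87.98 t 21.8167
row [0.001, 0.0, -0.0, 3.609, 29.447, 0.161]
```

View pics/w7.png

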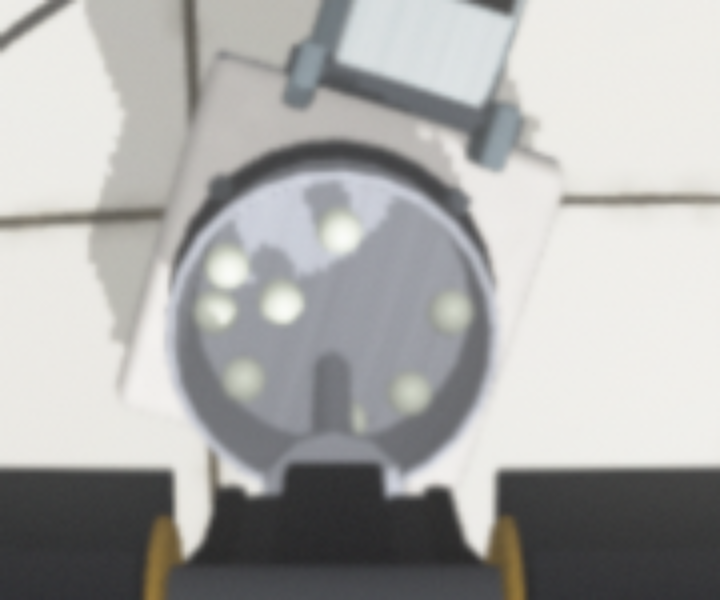

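All eight balls are clearly rearranged inside the pot; seven show plainly and one peeks out at crop [358,418]. The rod now leans about 3° in the grip, so I straighten it with the tool while taking it back.

Emit:
send_rows --plan '[[[0,-0.02,0,0,3,0,0],[0,-0.04,0,0.6,7,0,0],[0,-0.058,0,1.2,11,0,0],[0,-0.058,0,1.8,15,0,0],[0,-0.058,0,2.4,19,0,0],[0,-0.058,0,3,23,0,0],[0,-0.058,0,3.6,26.5,0,0],[0,-0.058,0,3.6,28.8,0,0],[0,-0.058,0,3.6,29.5,0,0],[0,-0.058,0,3.6,29.5,0,0],[0,-0.058,0,3.6,29.5,2,0],[0,-0.058,0,3.6,29.5,4,0],[0,-0.058,0,3.6,29.5,4.5,0],[0,-0.058,0,3.6,29.5,4.5,0],[0,-0.058,0,3.6,29.5,4.5,0]]]'

```text
time_s: 23.07
position: [0.541, 0.2017, 0.2088]
tool_rot: [[-0.998, 0.036, 0.058], [0.036, 0.999, -0.003], [-0.058, -0.001, -0.998]]
wrist_force: [-0.6, 0.2, -0.5]
finger_gap: 0.0158
gripper_force: 40.0
```

```bash
python3 - <<'E'
from h import *
s=sense(); M=camera_model("wrist"); p,d=read_camera("wrist"); t=np.array(s["position"]); print(s["time_s"],t,s["finger_gap"],s["wrist_force"])
P=np.array([[wd((a,b),d[b,a],M) if d[b,a]>0 else (0,0,0) for a in range(512)] for b in range(384)])
r=np.hypot(P[...,0]-.540,P[...,1]-.202); q=P[(r<.03)&(P[...,2]<.089)&(P[...,2]>.08)]; print("mouth",len(q),(q.min(0)+q.max(0))/2,q.min(0),q.max(0))
r=np.hypot(P[...,0]-t[0],P[...,1]-t[1])
q=P[(r<.01)&(P[...,2]>.095)&(P[...,2]<t[2]-.03)]; print("shaft",len(q),np.polyfit(q[:,2]-t[2],q[:,1]-t[1],1),np.polyfit(q[:,2]-t[2],q[:,0]-t[0],1),q.min(0),q.max(0))
cv2.imwrite("pics/w8.png",cv2.resize(p[90:240,180:360,::-1],(720,600)))
delta([.540,.2025,.103])
E
```

```text
23.0667 [0.54104445 0.20172231 0.20879334] 0.015842629038129958 [-0.57378577  0.20977325 -0.52153085]
mouth 462 [0.53942538 0.20105583 0.08323823] [0.52580989 0.18668733 0.08016879] [0.55304088 0.21542432 0.08630767]
shaft 174 [ 0.00340883 -0.00078017] [ 0.0019685  -0.00386274] [0.53593836 0.19659834 0.11439634] [0.53986099 0.20466101 0.16457607]
now [0.5414 0.2022 0.2095] yaw_y 87.94 t 23.1167
row [0.0, 0.0, 0.0, 0.773, 0.023, 10.625]
```

View pics/w8.png

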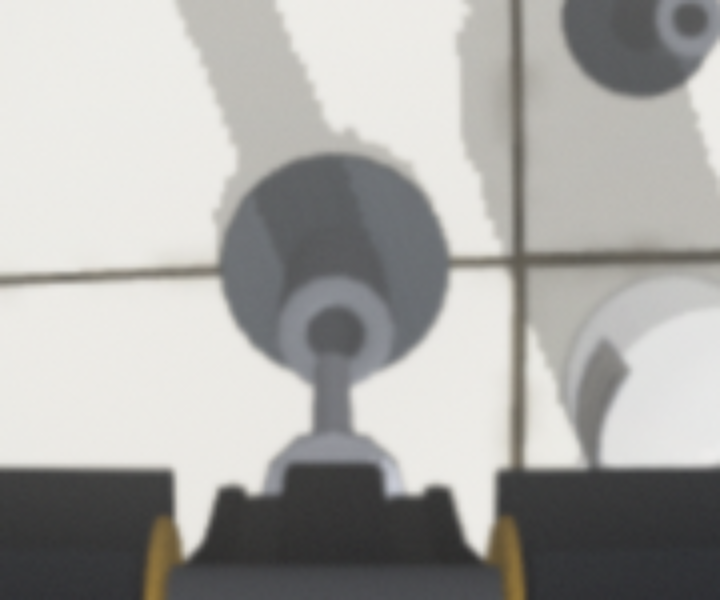

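Emit:
send_rows --plan '[[[0,0,0,0.2,0,1,0],[0,0,0,0.26,0,2,0],[0,0,0,0.32,0,3,0],[0,0,0,0.38,0,4,0],[0,0,0,0.46,0,5.5,0],[0,0,0,0.55,0,7,0],[0,0,0,0.64,0,8.5,0],[0,0,0,0.68,0,9.3,0],[0,0,0,0.7,0,9.7,0],[0,0,0,0.72,0,9.9,0],[0,0,0,0.72,0,9.9,0],[0,0,0,0.72,0,9.9,0]]]'

```text
time_s: 24.12
position: [0.5396, 0.203, 0.1098]
tool_rot: [[-0.998, 0.035, 0.059], [0.035, 0.999, -0.002], [-0.059, 0.0, -0.998]]
wrist_force: [0.6, -0.3, -0.4]
finger_gap: 0.0154
gripper_force: 40.0
```

Emit:
send_rows --plan '[[[0,0,0,0,0,0,2.2],[0,0,0,0,0,0,2.2],[0,0,0,0,0,0,3],[0,0,0,0,0,0,5],[0,0,0,0,0,0,6],[0,0,0,0,0,0,6],[0,0,0,0,0,0,6],[0,0,0,0,0,-2,6],[0,0,0,0,0,-5,6],[0,0,0,0,0,-9,6],[0,0.03,0,0,0,-13,6],[0,0.058,0,0,0,-15,6],[0,0.058,0,0,0,-15,6],[0,0.058,0,0,0,-15,6]]]'

```text
time_s: 25.28
position: [0.5311, 0.2035, 0.2603]
tool_rot: [[-0.999, 0.036, 0.003], [0.036, 0.999, 0.002], [-0.002, 0.002, -1.0]]
wrist_force: [0.5, 0.7, -0.8]
finger_gap: 0.0597
gripper_force: 0.0
```

```bash
python3 - <<'E'
from h import *
s=sense(); print(s["time_s"],s["position"])
M=camera_model("wrist"); p,d=read_camera("wrist")
P=np.array([[wd((a,b),d[b,a],M) if d[b,a]>0 else (0,0,0) for a in range(512)] for b in range(384)])
q=P[(np.hypot(P[...,0]-.54,P[...,1]-.202)<.03)&(P[...,2]<.17)&(P[...,2]>.12)]; t=q[q[:,2]>.137]; print("top",len(t),t.mean(0),np.median(t[:,2]))
# paddle geometry from shaker's own cues
T,td=read_camera("top"); read_camera("side")
for c in("top","side"):
  for n,z in(("paddle_pad",.089),("paddle_hinge",.072)):
    for o in tip_of(n,c)[:1]: print(c,n,o["p"],atz(c,o["uv"],z).round(4))
M=camera_model("top");K=np.array(M["mtx"]);W=np.array(M["world_from_camera"])
v,u=np.mgrid[0:384,0:512]; Q=np.stack([(u-K[0,2])/K[0,0]*td,(v-K[1,2])/K[1,1]*td,td],-1)@W[:3,:3].T+W[:3,3]
m=(Q[...,2]>.066)&(Q[...,2]<.105)&(Q[...,0]>.40)&(Q[...,0]<.515)&(abs(Q[...,1]+.055)<.05)
q=Q[m]; dark=T[m].mean(1)<70; print("paddle",len(q),cv2.minAreaRect((q[:,:2]*1000).astype(np.float32)),"pad",dark.sum(),q[dark].mean(0),cv2.minAreaRect((q[dark][:,:2]*1000).astype(np.float32)))
m=(Q[...,2]>.04)&(Q[...,2]<.05)&(abs(Q[...,0]-.56)<.09)&(abs(Q[...,1]+.09)<.09); print("housing",m.sum(),cv2.minAreaRect((Q[m][:,:2]*1000).astype(np.float32)))
E
```

```text
25.2833 [0.5311134  0.20351809 0.26027875]
top 263 [0.53797671 0.20299533 0.14304064] 0.1432367181846707
top paddle_pad 0.87 [ 0.4443 -0.047   0.089 ]
top paddle_hinge 0.73 [ 0.4469 -0.0527  0.072 ]
side paddle_pad 0.51 [ 0.4498 -0.041   0.089 ]
side paddle_hinge 0.84 [ 0.5064 -0.0824  0.072 ]
paddle 553 ((472.10357666015625, -63.35441207885742), (69.62109375, 76.88398742675781), 78.25472259521484) pad 251 [ 0.46398438 -0.05701876  0.08782964] ((471.6242370605469, -63.12701416015625), (60.19029235839844, 68.63883972167969), 69.56333923339844)
housing 724 ((557.50634765625, -89.14122772216797), (119.7349624633789, 130.6392822265625), 70.51345825195312)
```

The rod is fully down again (top at 0.1432 m). The paddle geometry agrees: hinge (0.501, -0.070), level pad (0.454, -0.054), yaw -19.5°. Now I close the fingers and go above the pad.

```bash
python3 - <<'E'
from h import *
delta([.4538,-.0537,.16],70.5)
E
```

```text
now [0.5301 0.2029 0.2579] yaw_y 87.99 t 25.6333
row [-0.002, -0.002, 0.305, 6.712, -25.901, 9.837]
```

Emit:
send_rows --plan '[[[0,0,0,1,-3,0,0],[0,0,0.1,2,-7,0,0],[0,0,0.2,3,-11,0,0],[0,0,0.305,4,-15,0,0],[0,0,0.305,5,-19,0,0],[0,0,0.305,6,-23,0,0],[0,0,0.305,6.7,-25.9,1,0],[0,0,0.305,6.7,-25.9,4,0],[0,0,0.305,6.7,-25.9,7,0],[0,0,0.305,6.7,-25.9,9,0],[0,0,0.305,6.7,-25.9,9.8,0],[0,0,0.305,6.7,-25.9,9.8,0],[0,0,0.305,6.7,-25.9,9.8,0],[0,0,0.305,6.7,-25.9,9.8,0]]]' --newtons 10

```text
time_s: 26.8
position: [0.4557, -0.053, 0.1624]
tool_rot: [[-0.943, 0.333, 0.003], [0.333, 0.943, 0.0], [-0.003, 0.001, -1.0]]
wrist_force: [0.2, -0.6, 0.3]
finger_gap: 0.0004
gripper_force: 0.0
```

```bash
cat > pad.py <<'E'
from h import *
s=sense(); t=np.array(s["position"]); M=camera_model("wrist"); p,d=read_camera("wrist")
print(s["time_s"],t.round(4),"F",np.round(s["wrist_force"],2),"gap",s["finger_gap"])
P=np.array([[wd((a,b),d[b,a],M) if d[b,a]>0 else (0,0,0) for a in range(512)] for b in range(384)])
X=np.array([.943,-.334]); Y=np.array([.334,.943]); O=np.array([.5613,-.0918])
l=np.stack([(P[...,:2]-O)@X,(P[...,:2]-O)@Y,P[...,2]],-1)
m=(l[...,2]>.055)&(l[...,2]<.11)&(l[...,0]<-.06)&(l[...,0]>-.15)&(abs(l[...,1])<.05); q=l[m]
print("extent",q.min(0),q.max(0))
c=p[m].mean(1)
for x in np.arange(-.142,-.06,.008):
    k=(abs(q[:,0]-x)<.004); i=k&(abs(q[:,1])<.03)
    if i.sum()>4: print(round(x,3),i.sum(),"z",np.percentile(q[i,2],[15,50,85]).round(4),"y",q[i,1].min().round(4),q[i,1].max().round(4),"grey",c[i].mean().round())
print("tcp in shaker",(t[:2]-O)@X,(t[:2]-O)@Y)
E
python3 pad.py; python3 -c "
from h import *
delta([.4538,-.0537,.095],70.5)"
```

```text
26.8 [ 0.4557 -0.053   0.1624] F [ 0.17 -0.55  0.33] gap 0.0004459105113272845
extent [-0.13209956 -0.02352039  0.08091932] [-0.09550469  0.02276567  0.09361925]
-0.134 167 z [0.0875 0.0886 0.0895] y -0.023 0.0226 grey 151.0
-0.126 559 z [0.0898 0.0913 0.0921] y -0.0234 0.0226 grey 88.0
-0.118 493 z [0.0887 0.0899 0.0907] y -0.0235 0.0223 grey 70.0
-0.11 485 z [0.0868 0.088  0.0888] y -0.0232 0.0228 grey 66.0
-0.102 376 z [0.0854 0.0863 0.0871] y -0.0235 0.022 grey 61.0
-0.094 66 z [0.0844 0.0852 0.0857] y -0.0121 0.0141 grey 50.0
tcp in shaker -0.11250427442932366 0.0012960694567223869
now [ 0.4557 -0.053   0.1625] yaw_y 70.55 t 26.85
row [0.001, 0.003, 0.001, 0.173, -0.139, 6.746]
```

Emit:
send_rows --plan '[[[0,0,0,0.15,-0.13,3,0],[0,0,0,0.15,-0.13,5.5,0],[0,0,0,0.15,-0.13,6.6,0],[0,0,0,0.15,-0.13,7,0],[0,0,0,0.15,-0.13,7.2,0],[0,0,0,0.15,-0.13,7.4,0],[0,0,0,0.15,-0.13,7.6,0],[0,0,0,0.15,-0.13,7.8,0],[0,0,0,0.15,-0.13,8,0],[0,0,0,0.15,-0.13,8,0],[0,0,0,0.15,-0.13,8,0]]]'

```text
time_s: 27.77
position: [0.4528, -0.0538, 0.0813]
tool_rot: [[-0.943, 0.334, 0.001], [0.334, 0.943, 0.0], [-0.0, 0.001, -1.0]]
wrist_force: [-2.0, 3.1, 4.9]
finger_gap: 0.0006
gripper_force: 2.3
```

```bash
python3 pad.py
```

```text
27.7667 [ 0.4528 -0.0538  0.0813] F [-2.02  3.11  4.9 ] gap 0.0006256784242994268
extent [-0.13404259 -0.02359068  0.07392211] [-0.0743189   0.02205611  0.10903168]
-0.134 677 z [0.0763 0.0778 0.0806] y -0.0235 0.0219 grey 121.0
-0.126 950 z [0.0804 0.0841 0.101 ] y -0.0236 0.0221 grey 47.0
-0.11 5 z [0.1047 0.1052 0.1055] y -0.0011 -0.0006 grey 101.0
-0.086 20 z [0.075  0.0757 0.0763] y -0.0011 -0.0005 grey 105.0
-0.078 18 z [0.0746 0.0755 0.0757] y -0.0011 -0.0005 grey 104.0
tcp in shaker -0.11495773967233523 -0.00042181858080298895
```

Emit:
send_rows --plan '[[[0,0,0,0,0,0.1,0],[0,0,0,0,0,0.2,0],[0,0,0,0,0,0.3,0],[0,0,0,0,0,0.3,0],[0,0,0,0,0,0.3,0],[0,0,0,0,0,0.3,0]]]'

```text
time_s: 28.32
position: [0.4526, -0.0538, 0.0783]
tool_rot: [[-0.943, 0.334, 0.0], [0.334, 0.943, 0.0], [0.0, 0.0, -1.0]]
wrist_force: [-3.6, 3.0, 6.8]
finger_gap: 0.0005
gripper_force: 3.1
```

```bash
cat > lev.py <<'E'
from h import *
Z=[];F=[]
X=np.array([.943,-.334]); Y=np.array([.334,.943]); O=np.array([.5613,-.0918]); pts=[]
for k in range(4):
    s=sense(); Z.append(s["position"][2]); F.append(s["wrist_force"][2]); M=camera_model("wrist"); p,d=read_camera("wrist")
    v,u=np.mgrid[40:150:2,200:360:2]; P=np.array([wd((a,b),d[b,a],M) for a,b in zip(u.ravel(),v.ravel())]); g=p[v.ravel(),u.ravel()].mean(1)
    l=np.c_[(P[:,:2]-O)@X,(P[:,:2]-O)@Y,P[:,2],g]; pts.append(l)
l=np.vstack(pts); e=(l[:,0]>-.1345)&(l[:,0]<-.1325)&(abs(l[:,1])<.02); print("plate",e.sum(),np.median(l[e,2]))
for x in(-.130,-.128,-.126): e=(abs(l[:,0]-x)<.001)&(abs(l[:,1])<.019)&(l[:,2]<.092)&(l[:,2]>.065); print("pad",x,e.sum(),np.percentile(l[e,2],[20,50,80]).round(4))
e=(abs(abs(l[:,1])-.0175)<.003)&(l[:,0]<-.1)&(l[:,0]>-.131)&(l[:,2]>.065)&(l[:,2]<.092)
if e.sum()>10: print("side pad fit",e.sum(),np.polyfit(l[e,0]+.114,l[e,2],1))
print("TCP z",np.round(Z,4),"Fz",np.round(F,2),s["time_s"],s["wrist_force"])
E
python3 lev.py
```

```text
plate 0 nan
  return _methods._mean(a, axis=axis, dtype=dtype,
  ret = ret.dtype.type(ret / rcount)
Traceback (most recent call last):
  File "lev.py", line 9, in <module>
    for x in(-.130,-.128,-.126): e=(abs(l[:,0]-x)<.001)&(abs(l[:,1])<.019)&(l[:,2]<.092)&(l[:,2]>.065); print("pad",x,e.sum(),np.percentile(l[e,2],[20,50,80]).round(4))
                                                                                                                              ~~~~~~~~~~~~~^^^^^^^^^^^^^^^^^^^
IndexError: index -1 is out of bounds for axis 0 with size 0
```

```bash
sed -i 's/np.mgrid\[40:150:2,200:360:2\]/np.mgrid[0:384:2,100:420:2]/; s/for x in(.*): e=/for x in(-.130,-.128): e=/; s/e.sum(),np.percentile(l\[e,2\],\[20,50,80\]).round(4))/e.sum(),np.median(l[e,2]))/' lev.py; python3 lev.py 2>&1 | tail -6
```

```text
plate 312 0.07293172173014963
pad -0.13 222 0.0772599419485389
pad -0.128 191 0.0773984060655113
side pad fit 95 [0.0194642  0.07754594]
TCP z [0.0783 0.0783 0.0783 0.0783] Fz [6.15 6.25 5.75 6.  ] 28.6667 [-3.04379355  3.66521729  6.00382645]
```

TCP height 0.0783 m, pad height about 0.0775 m with hardly any slope, and 6.0 N all say the paddle is level. I'm holding it there.

Emit:
send_rows --plan '[[[0,0,0,0,0,0,0],[0,0,0,0,0,0,0],[0,0,0,0,0,0,0],[0,0,0,0,0,0,0],[0,0,0,0,0,0,0],[0,0,0,0,0,0,0],[0,0,0,0,0,0,0],[0,0,0,0,0,0,0],[0,0,0,0,0,0,0],[0,0,0,0,0,0,0],[0,0,0,0,0,0,0],[0,0,0,0,0,0,0],[0,0,0,0,0,0,0],[0,0,0,0,0,0,0],[0,0,0,0,0,0,0],[0,0,0,0,0,0,0],[0,0,0,0,0,0,0],[0,0,0,0,0,0,0],[0,0,0,0,0,0,0],[0,0,0,0,0,0,0]]]'

```text
time_s: 30.38
position: [0.4526, -0.0538, 0.0783]
tool_rot: [[-0.943, 0.334, 0.0], [0.334, 0.943, 0.0], [0.0, 0.0, -1.0]]
wrist_force: [-3.3, 3.3, 6.7]
finger_gap: 0.0005
gripper_force: 3.1
```

Emit:
send_rows --plan '[[[0,0,0,0,0,0,0],[0,0,0,0,0,0,0],[0,0,0,0,0,0,0],[0,0,0,0,0,0,0],[0,0,0,0,0,0,0],[0,0,0,0,0,0,0],[0,0,0,0,0,0,0],[0,0,0,0,0,0,0],[0,0,0,0,0,0,0],[0,0,0,0,0,0,0],[0,0,0,0,0,0,0],[0,0,0,0,0,0,0],[0,0,0,0,0,0,0],[0,0,0,0,0,0,0],[0,0,0,0,0,0,0],[0,0,0,0,0,0,0],[0,0,0,0,0,0,0],[0,0,0,0,0,0,0],[0,0,0,0,0,0,0],[0,0,0,0,0,0,0]]]'

```text
time_s: 32.05
position: [0.4526, -0.0539, 0.0783]
tool_rot: [[-0.943, 0.334, 0.0], [0.334, 0.943, 0.0], [0.0, 0.0, -1.0]]
wrist_force: [-2.4, 3.0, 6.9]
finger_gap: 0.0002
gripper_force: 3.1
```

Emit:
send_rows --plan '[[[0,0,0,0,0,0,0],[0,0,0,0,0,0,0],[0,0,0,0,0,0,0],[0,0,0,0,0,0,0],[0,0,0,0,0,0,0],[0,0,0,0,0,0,0],[0,0,0,0,0,0,0],[0,0,0,0,0,0,0],[0,0,0,0,0,0,0],[0,0,0,0,0,0,0],[0,0,0,0,0,0,0],[0,0,0,0,0,0,0]]]'

```text
time_s: 33.05
position: [0.4526, -0.0539, 0.0783]
tool_rot: [[-0.943, 0.334, 0.0], [0.334, 0.943, 0.0], [0.0, 0.0, -1.0]]
wrist_force: [-3.7, 2.6, 7.1]
finger_gap: 0.0005
gripper_force: 3.1
```

```bash
python3 lev.py && python3 -c "
from rig import *
print(finish_job())"
```

```text
plate 314 0.07293566328097098
pad -0.13 232 0.07727078930056629
pad -0.128 193 0.0774388354826738
side pad fit 105 [-0.05576746  0.07640108]
TCP z [0.0783 0.0783 0.0783 0.0783] Fz [7.09 5.58 5.94 5.5 ] 33.2 [-3.246303    2.29383724  5.50221613]
the job is handed in; nothing more can be done
None
```

The job is handed in at about 33 s: the balls were stirred (twice) and all stayed in the pot, the rod is fully down in the larger stand, and the paddle was held level for over 4 s and is still held; no verdict was returned, and I did not re-check the beaker, stopper and bulb at the end.

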